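# Bring the mixing cup up and dial the orange paint to it

## Robot

A 6-joint arm with a two-finger parallel gripper is mounted at the origin on the work surface. World frame = base frame: x ahead of the robot, y to its left, z up, the work surface at z = 0. Lengths are in m, angles in rad, forces in N, time in s.
With the tool pointing down it reaches from about 0.35 to 0.975 m from the base axis. Payload 4.9 kg.
Tool frame: the origin (TCP) lies at the very end of the fingers, on their centre line; the grasp point (between the pads) lies 19 mm behind it; x points along the fingers, y is the direction in which the jaws open and shut, and the axes are right-handed (so a half turn about x gives the same grasp; the last joint's range is limited). The gripper opens to 85 mm and grips with 20 to 120 N. Pads are 22 mm wide; open, the fingers measure 114 mm over their backs; the gripper's body (76 mm by 85 mm) begins 54 mm behind the grasp point. The pads swing forward as they close: fully open they stand 13 mm farther back than shut.
Start: joints at [1.147, 0.053, 1.613, -0, 1.476, -0.119], TCP at [0.188, 0.596, 0.231] pointing down, gripper open.
Joint ranges: [-3.01, 3.01], [-1.01, 2.22], [0.06, 2.58], [-1.02, 4.17], [0.09, 2.62], [-3.14, 3.14]. Speed limits (rad/s): [2.57, 2.57, 3.14, 3.14, 3.14, 3.14].

## Interface

Orientations are given as a rotation vector (axis times angle).
In Python, from station import ctrl, get_image, calibration, finish_job, search_frame, cut_out, mark_of gives the robot as it stands. The module is installed in compiled form; this text tells all that it offers.
- The arm moves only by the tool arm_command, never from a script. Its argument "plan" is a list that holds one entry, the list of rows, each a list of 7 numbers: the shift along the tool's x, y, z in m, then the turn, a rotation vector about the tool's x, y, z in degrees, then the finger opening in m, from 0 to 0.0854. A call has 1 to 20 rows; each row shifts and turns the pose as measured when the row begins, along the tool's axes as they then stand; what a row does not reach is not made up. A row lasts 1/12 s, in which the tool goes at most 41.7 mm and 7.16 degrees, less where a joint would pass 70% of its speed; a pose out of reach is approached as far as the arm can. A call with a gripper value outside its range is refused whole. The fingers move at their own pace and stop on an object; "squeeze" is the grip in N (left out, the last holds). Time passes only in rows, so rows that do not move let the fingers close. It gives the time, the measured TCP pose, the force and the opening at its end, in the units of the state.
- ctrl.get_obs(): the state, without advancing time (a new reading comes with each control period).
- get_image(name): name is "side" or "top"; returns the picture (400x640x3 uint8, red, green, blue); there is no depth.
- calibration(name): a dict with "fx", "fy", "cx", "cy" (pixels), "k1" (the pictures are not rectified: a ray, as slopes to the right and down, at radius r is drawn at 1 + k1 r^2 times it, then the intrinsics apply), "cam_to_world" (4x4, takes a point from camera to world coordinates). Camera axes: x right, y down, z forward; pixel columns grow to the right and rows downward; lengths in m; the calibration is good to about 2 mm. A picture is of the moment at which its call begins. calibration takes no time and is no camera call.
- finish_job(): hands the job in, once; it reports no verdict.
Trained networks look in the newest picture that a camera, given by its name, has taken for a name from the list of things; names that differ only in an ending like _2 or _b are one class to them, and where a whole thing is asked for, a point or a joint stands for the part that bears it (a point fixed in the world has none). Each returns a list of dicts, best first, with "conf" (0 to 1); they miss things now and then, are a little off and sometimes report something else, mostly with a low value. They report only what shows in the picture. A call takes as long as a camera call.
- search_frame(camera, thing): "at" ([x, y, z] in m, in the coordinates of the camera as it stood for that picture, good to about 4 mm: the middle of the surface that is visible of it).
- cut_out(camera, thing): "mask" (400x640 bool, what is visible of it).
- mark_of(camera, thing): "at" ([x, y, z] in m, in the coordinates of the camera as it stood for that picture, good to about 4 mm: a listed point, or the origin of a listed thing).
The state is a dict: "t": time; "q": joint angles; "dq": joint speeds; "effort": joint torques, N m; "tool_pos": TCP position; "tool_rot": TCP orientation; "contact_force": force on the tool from outside, world axes, zero at the start; "wrist_torque": the same for the moment, N m; "opening": finger opening in m.
Only numpy, scipy, OpenCV 4.12 (cv2) and the standard library are available. Lean on these libraries where they do the work, as an engineer would, in place of code of your own. Each camera call takes 0.05 s, during which the arm holds its last target. There are 200 camera calls.

## Task

First wind the handwheel clockwise by its crank knob until the carriage with the white mixing cup is hard up against the red stop. Then turn the paint carousel until the orange jar is at the front, its spout pointing straight over the cup, and finish while holding the carousel still there with the gripper: do not let go. Leave the ink bottle, the white tub and the palette knife where they are.

Things in the scene. Friction and masses are not known exactly. Their poses are not given: they have to be found in the camera images.
- stand: fixed grey base plate, 130 x 470 mm: handwheel at its -y end, cup carriage on rails in the middle, carousel at its +y end. Origin under the plate's middle, on the table; own y axis along the rails, from handwheel (axis at y = -175 mm) to carousel (axis at y = +135 mm). The red stop, a bar across the rails, lies at y = +15 to +25 mm, 12 to 30 mm above the table
- carousel: plywood turntable, 220 mm wide, top 45 mm above the table, with four jars fixed on it at 90 degree steps, centres 75 mm from its axis: orange, teal, white, green anticlockwise seen from above. Origin on its axis at the disc's underside (z 31 mm); its own -y axis points to the orange jar. A low 20 mm hub in its middle reaches 63 mm above the table
- orange_lid (a point): centre of the top of the orange jar's lid, 146 mm above the table. Each jar is 44 mm wide, with a round lid 46 mm wide and 29 mm tall (117 to 146 mm above the table) over a narrower neck, and a thin spout pointing outwards to 145 mm from the carousel axis, 80 to 98 mm above the table. Gripping a lid from above and moving it along its circle turns the carousel
- carousel_axis (a point): point on the carousel's upright axis at the disc's top, 45 mm above the table. The carousel turns endlessly both ways with light friction (about 0.05 N m, under 1 N at a lid) and stays where it is left
- front (a point): fixed point on the stand, 75 mm from the carousel axis towards the cup and handwheel, above the rails' centre line, 146 mm above the table: with the orange jar at the front, the centre of its lid is here
- carriage (a joint): travel of the cup carriage along the rails towards the carousel in m: 0 at the far end, 0.050 when it is against the red stop. The carriage is an aluminium plate 75 x 60 mm, geared to the handwheel: one clockwise turn moves it 30 mm nearer to the stop, where the wheel stops dead
- cup (a point): centre of the rim of the white mixing cup on the carriage, 48 mm wide, rim 78 mm above the table; 150 mm from the carousel axis when the carriage is at the stop
- wheel_axis (a point): point on the handwheel's upright axis at the height of the knob's top, 118 mm above the table. The wheel is 122 mm wide, its rim 60 to 72 mm above the table, on a blue gearbox; clockwise seen from above winds the carriage to the stop, with light friction (1 to 2 N at the knob)
- crank_top (a point): centre of the top of the black upright crank knob on the wheel's rim, 45 mm from the wheel axis; a 22 mm round grip, 46 mm tall (72 to 118 mm above the table), spinning freely on its own pin, so the hand need not turn
- ink_bottle: bystander: small blue ink bottle, 42 mm wide, 75 mm tall, standing on the table; origin under its centre
- gesso_tub: bystander: squat white tub, 64 mm wide, 60 mm tall, standing on the table; origin under its centre
- palette_knife: bystander: palette knife with a wooden handle, 180 mm long, lying on the table; origin at its middle

How it is judged:
By the outcome, as a careful person would: the job done as asked, in the order asked, and still so for the second after the job is handed in, while the arm keeps its last pose, push and grip.
It also fails if it takes over 72 s, if anything falls off the work surface, if the arm or the gripper's body presses on something with over 40 N, if the wrist force passes 120 N, or if a joint passes its speed limit or range.

## Working session

There is one attempt and no reset: what is moved stays moved. The work goes in short steps, Python scripts to look and compute and a tool call to move; the robot and the scene stay as the last step left them, time stands still between calls to the robot, and variables do not carry over. Pictures are saved under pics/ and viewed, about 8 in all and at most 12, crops included, and the job is handed in when it is done.

Besides the shell and the picture viewer there is one more tool, called after "Call:" as name(argument=value, ...), one argument or row to a line, values as JSON. arm_command: Moves the arm, as the interface text tells. Its arguments: {"type":"object","properties":{"plan":{"type":"array","items":{"type":"array","items":{"type":"array","items":{"type":"number"}}}},"squeeze":{"type":"number"}},"required":["plan"]}

```bash
mkdir -p pics; cat > h.py <<'E'
import numpy as np, cv2
from station import *
from scipy.spatial.transform import Rotation as R
def W(cam,p):
    return (np.array(calibration(cam)["cam_to_world"])@np.r_[p,1])[:3]
def marks(names,cams=("side","top")):
    for c in cams:
        get_image(c)
        for n in names:
            print(c,n,[(round(d["conf"],2),W(c,d["at"]).round(4).tolist()) for d in mark_of(c,n)[:2]])
def pic(c,name):
    im=get_image(c); cv2.imwrite("pics/"+name,im[:,:,::-1]); return im
def st():
    o=ctrl.get_obs(); print("t",round(o["t"],2),"pos",np.round(o["tool_pos"],4),"rot\n",R.from_rotvec(o["tool_rot"]).as_matrix().round(3),"F",np.round(o["contact_force"],1),"op",round(o["opening"],4),"q",np.round(o["q"],2))
E
python3 - <<'E'
from h import *
a=pic("side","s0.png");b=pic("top","t0.png")
marks(["stand","carousel","orange_lid","carousel_axis","front","cup","wheel_axis","crank_top","ink_bottle","gesso_tub","palette_knife"])
st()
E
```

```text
side stand [(0.9, [0.541, 0.0506, 0.005])]
side carousel [(0.66, [0.5123, 0.1822, 0.0298])]
side orange_lid [(0.88, [0.4587, 0.2311, 0.144])]
side carousel_axis [(0.64, [0.5164, 0.184, 0.0481])]
side front [(0.7, [0.5312, 0.1096, 0.1487])]
side cup [(0.73, [0.5509, -0.0071, 0.079]), (0.61, [0.5753, -0.1234, 0.1145])]
side wheel_axis [(0.67, [0.5753, -0.1193, 0.1169])]
side crank_top [(0.54, [0.6182, -0.1292, 0.1165])]
side ink_bottle [(0.75, [0.4217, -0.014, 0.0036])]
side gesso_tub [(0.9, [0.685, 0.0114, 0.0019]), (0.68, [0.5776, -0.1213, 0.1161])]
side palette_knife [(0.78, [0.7324, -0.1507, -0.0025])]
top stand [(0.96, [0.5411, 0.0528, -0.0019]), (0.63, [0.4196, -0.019, -0.0007])]
top carousel [(0.65, [0.5179, 0.186, 0.0263])]
top orange_lid [(0.93, [0.4589, 0.2338, 0.1435]), (0.23, [0.7391, -0.1491, -0.0])]
top carousel_axis [(0.89, [0.5187, 0.1833, 0.039])]
top front [(0.57, [0.5303, 0.1107, 0.1466])]
top cup [(0.58, [0.5512, -0.0076, 0.0769])]
top wheel_axis [(0.55, [0.5696, -0.1178, 0.1197])]
top crank_top [(0.5, [0.6164, -0.1238, 0.1192])]
top ink_bottle [(0.78, [0.4172, -0.0169, -0.0036]), (0.66, [0.6854, 0.0101, 0.0017])]
top gesso_tub [(0.78, [0.6858, 0.0106, 0.004])]
top palette_knife [(0.76, [0.7387, -0.1524, -0.0002]), (0.55, [0.6154, -0.1234, 0.1174])]
t 1.3 pos [0.1876 0.5962 0.2313] rot
 [[ 0.     0.3    0.954]
 [ 0.     0.954 -0.3  ]
 [-1.     0.     0.   ]] F [-0.1  0.1 -0.1] op 0.0858 q [ 1.15  0.05  1.61 -0.    1.48 -0.12]
```

View pics/t0.png

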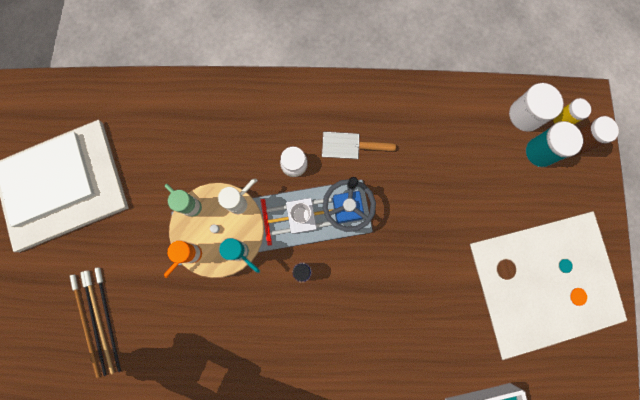

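View pics/s0.png

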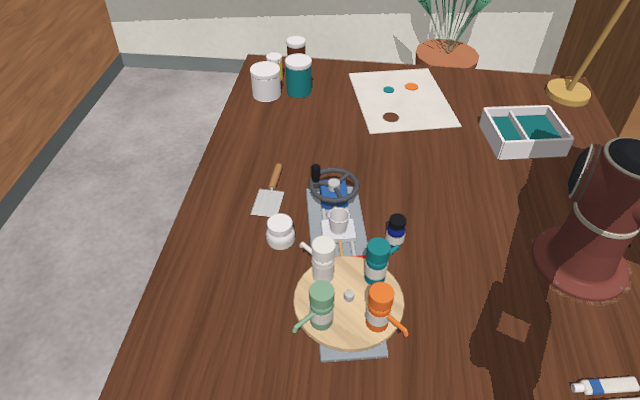

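Top view: the orange lid is at (180,250), the carousel hub at (214,229), the crank at (353,183) and the wheel axis at (350,205). The side view agrees. The fitted geometry checks out: axis to axis is 308 mm against 310, the crank radius is about 45 mm, and the cup has about 44 mm to go, roughly 1.5 turns. I'm moving over the crank first.

Call:
arm_command(
  plan=[
    [[0,-0.026,0.029,0,0,0,0.085],[0,-0.026,0.029,0,0,0,0.085],[0,-0.026,0.029,0,0,0,0.085],[0,-0.026,0.029,0,0,0,0.085],[0,-0.026,0.029,0,0,0,0.085],[0,-0.026,0.029,0,0,0,0.085],[0,-0.026,0.029,0,0,0,0.085],[0,-0.026,0.029,0,0,0,0.085],[0,-0.026,0.029,0,0,0,0.085],[0,-0.026,0.029,0,0,0,0.085],[0,-0.026,0.029,0,0,0,0.085],[0,-0.026,0.029,0,0,0,0.085],[0,-0.026,0.029,0,0,0,0.085],[0,-0.026,0.029,0,0,0,0.085],[0,-0.026,0.029,0,0,0,0.085],[0,-0.026,0.029,0,0,0,0.085],[0,-0.026,0.029,0,0,0,0.085],[0,-0.026,0.029,0,0,0,0.085],[0,-0.026,0.029,0,0,0,0.085],[0,-0.026,0.029,0,0,0,0.085]],
  ],
)

```text
t: 2.97
tool_pos: [0.6013, -0.0979, 0.2339]
tool_rot: [0.234, 1.547, -0.223]
contact_force: [0.8, 0.1, -0.1]
opening: 0.0852
```

```bash
cat >> h.py <<'E'
def delta(p):
    o=ctrl.get_obs(); M=R.from_rotvec(o["tool_rot"]).as_matrix()
    d=M.T@(np.array(p)-o["tool_pos"]); print("to",p,"tool-axes shift",d.round(4)); return d
E
python3 - <<'E'
from h import *
st(); marks(["crank_top","wheel_axis","carousel_axis","stand"]); delta([.617,-.126,.16])
E
```

```text
t 2.97 pos [ 0.6013 -0.0979  0.2339] rot
 [[ 0.012  0.288  0.958]
 [ 0.005  0.958 -0.288]
 [-1.     0.008  0.01 ]] F [ 0.8  0.1 -0.1] op 0.0852 q [-0.29  0.01  1.66  0.01  1.47 -1.57]
side crank_top [(0.56, [0.6174, -0.1266, 0.1171])]
side wheel_axis [(0.83, [0.5743, -0.1213, 0.1155])]
side carousel_axis [(0.93, [0.5123, 0.1855, 0.0475])]
side stand [(0.66, [0.7342, -0.1506, 0.0006]), (0.56, [0.5426, 0.0519, 0.0039])]
top crank_top [(0.52, [0.6201, -0.1231, 0.1153]), (0.5, [0.4575, 0.2338, 0.1447])]
top wheel_axis [(0.85, [0.572, -0.1192, 0.1181])]
top carousel_axis [(0.9, [0.5153, 0.1826, 0.0408]), (0.21, [0.4616, 0.232, 0.1458])]
top stand [(0.92, [0.5401, 0.0529, -0.0031])]
to [0.617, -0.126, 0.16] tool-axes shift [ 0.0741 -0.0259  0.0243]
```

Call:
arm_command(
  plan=[
    [[0.015,-0.009,0.009,0,0,0,0.085],[0.02,-0.009,0.009,0,0,0,0.085],[0.02,-0.008,0.007,0,0,0,0.085],[0.015,0,0,0,0,0,0.085],[0,0,0,0,0,0,0.085]],
  ],
)

```text
t: 3.88
tool_pos: [0.6196, -0.123, 0.1667]
tool_rot: [0.226, 1.539, -0.217]
contact_force: [-0.1, 0.5, -0.1]
opening: 0.0853
```

```bash
python3 - <<'E'
from h import *
st(); delta([.6178,-.1257,.087]); im=get_image("side"); im2=get_image("top")
a=cv2.resize(im[130:260,240:440],None,fx=2.8,fy=2.8); b=cv2.resize(im2[140:270,250:450],None,fx=2.8,fy=2.8)
cv2.imwrite("pics/c1.png",cv2.resize(np.vstack([a,b]),None,fx=.8,fy=.8)[:,:,::-1])
E
```

```text
t 3.88 pos [ 0.6196 -0.123   0.1667] rot
 [[ 0.021  0.279  0.96 ]
 [ 0.003  0.96  -0.279]
 [-1.     0.008  0.019]] F [-0.1  0.5 -0.1] op 0.0853 q [-0.32  0.1   1.67  0.01  1.35 -1.61]
to [0.6178, -0.1257, 0.087] tool-axes shift [ 0.0797 -0.0037 -0.0024]
```

View pics/c1.png

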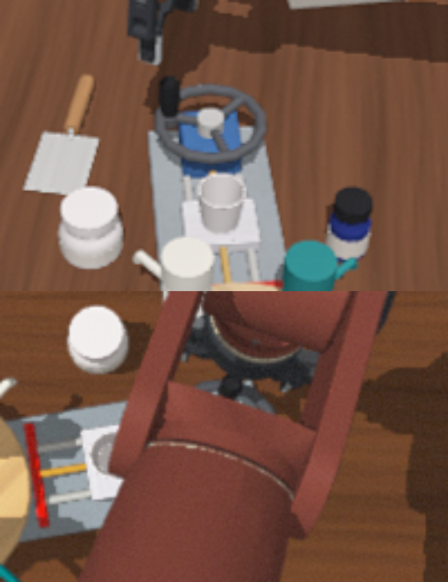

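The upper crop shows a finger above the crank knob at about (170,95), and the palette knife is clear. In the lower crop the knob at (232,385) lies between the jaws. I'll descend.

Call:
arm_command(
  plan=[
    [[0.025,-0.003,-0.002,0,1.2,0,0.085],[0.025,-0.001,0,0,0,0,0.085],[0.02,0,0,0,0,0,0.085],[0.009,0,0,0,0,0,0.085],[0,0,0,0,0,0,0.085]],
  ],
)

```text
t: 4.4
tool_pos: [0.6252, -0.1257, 0.1008]
tool_rot: [0.221, 1.538, -0.214]
contact_force: [-0.7, -0.0, -1.7]
opening: 0.0848
```

```bash
python3 - <<'E'
from h import *
st(); delta([.618,-.1257,.087]); im=get_image("side")
cv2.imwrite("pics/c2.png",cv2.resize(im[130:260,240:440],None,fx=3,fy=3)[:,:,::-1])
E
```

```text
t 4.4 pos [ 0.6252 -0.1257  0.1008] rot
 [[ 0.022  0.274  0.961]
 [ 0.002  0.962 -0.275]
 [-1.     0.008  0.021]] F [-0.7 -0.  -1.7] op 0.0848 q [-0.32  0.18  1.7   0.01  1.24 -1.61]
to [0.618, -0.1257, 0.087] tool-axes shift [ 0.0136 -0.0021 -0.0072]
```

View pics/c2.png

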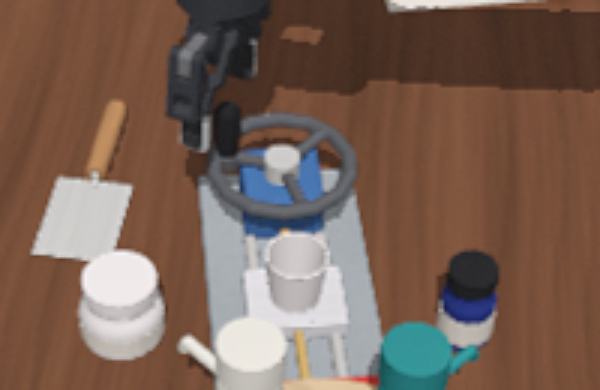

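The near finger at (195,130) sits left of the knob at (228,130), so the tool is about 7 mm too far in +x. I'll correct that, go down and close.

Call:
arm_command(
  plan=[
    [[0.004,-0.002,-0.008,0,1.2,0,0.085],[0.009,0,-0.001,0,0.5,0,0.085],[0,0,0,0,0,0,0.085]],
  ],
  squeeze=40,
)

```text
t: 4.7
tool_pos: [0.6185, -0.1254, 0.0933]
tool_rot: [0.223, 1.561, -0.212]
contact_force: [-0.4, 1.6, -0.7]
opening: 0.0849
```

```bash
python3 - <<'E'
from h import *
st(); delta([.618,-.1257,.087])
E
```

```text
t 4.7 pos [ 0.6185 -0.1254  0.0933] rot
 [[-0.     0.273  0.962]
 [ 0.008  0.962 -0.273]
 [-1.     0.007 -0.003]] F [-0.4  1.6 -0.7] op 0.0849 q [-0.32  0.19  1.71  0.01  1.25 -1.62]
to [0.618, -0.1257, 0.087] tool-axes shift [ 0.0063 -0.0004 -0.0004]
```

Call:
arm_command(
  plan=[
    [[0.007,0,-0.001,0,0.2,0,0.085],[0,0,0,0,0,0,0.015],[0,0,0,0,0,0,0.015],[0,0,0,0,0,0,0.015],[0,0,0,0,0,0,0.015],[0,0,0,0,0,0,0.015],[0,0,0,0,0,0,0.015],[0,0,0,0,0,0,0.015]],
  ],
  squeeze=40,
)

```text
t: 5.37
tool_pos: [0.6188, -0.1257, 0.0882]
tool_rot: [0.223, 1.562, -0.212]
contact_force: [0.2, -1.0, -0.4]
opening: 0.0206
```

```bash
python3 - <<'E'
from h import *
st()
E
```

```text
t 5.37 pos [ 0.6188 -0.1257  0.0882] rot
 [[-0.001  0.274  0.962]
 [ 0.007  0.962 -0.274]
 [-1.     0.007 -0.003]] F [ 0.2 -1.  -0.4] op 0.0206 q [-0.32  0.19  1.71  0.01  1.24 -1.62]
```

Gripped: the opening is 20.6 mm, right for the knob. I'm now working out the rows for winding clockwise.

```bash
cat >> h.py <<'E'
def arc(c,r,step,n,z=None,turn=False):
    "rows along a circle in tool axes, from measured pose; step in deg (+ = anticlockwise)"
    o=ctrl.get_obs(); M=R.from_rotvec(o["tool_rot"]).as_matrix(); p=np.array(o["tool_pos"]); c=np.array(c)
    v=p[:2]-c; a0=np.arctan2(v[1],v[0]); print("angle",np.degrees(a0).round(1),"radius",np.hypot(*v).round(4))
    q=p.copy()
    for k in range(1,n+1):
        a=a0+np.radians(step*k); t=np.r_[c+r*np.array([np.cos(a),np.sin(a)]),p[2] if z is None or k>1 else z]
        if k>1 and z is not None: t[2]=z
        print((M.T@(t-q)).round(4).tolist()); q=t
        if turn: M=R.from_euler("z",step,degrees=True).as_matrix()@M
E
python3 - <<'E'
from h import *
arc([.573,-.120],.045,-15,8,.088)
E
```

```text
angle -7.1 radius 0.0461
[0.0001, -0.0119, -0.0009]
[-0.0001, -0.0114, -0.0028]
[-0.0001, -0.0103, -0.0057]
[-0.0, -0.0085, -0.0081]
[-0.0, -0.0061, -0.01]
[0.0, -0.0033, -0.0113]
[0.0, -0.0003, -0.0117]
[0.0001, 0.0028, -0.0114]
```

Call:
arm_command(
  plan=[
    [[0,-0.012,-0.001,0,0,0,0.015],[0,-0.011,-0.003,0,0,0,0.015],[0,-0.01,-0.006,0,0,0,0.015],[0,-0.0085,-0.008,0,0,0,0.015]],
  ],
)

```text
t: 5.7
tool_pos: [0.5937, -0.1618, 0.0882]
tool_rot: [0.22, 1.551, -0.209]
contact_force: [-0.5, 3.1, 0.9]
opening: 0.0201
```

```bash
python3 - <<'E'
from h import *
st();arc([.573,-.120],.045,-15,8,.088)
E
```

```text
t 5.7 pos [ 0.5937 -0.1618  0.0882] rot
 [[ 0.01   0.271  0.963]
 [ 0.006  0.963 -0.271]
 [-1.     0.008  0.008]] F [-0.5  3.1  0.9] op 0.0201 q [-0.39  0.15  1.76  0.01  1.23 -1.69]
angle -63.7 radius 0.0467
[0.0001, -0.0054, -0.0108]
[-0.0001, -0.0039, -0.0111]
[-0.0001, -0.0009, -0.0117]
[-0.0001, 0.0021, -0.0115]
[-0.0, 0.0051, -0.0106]
[-0.0, 0.0076, -0.0089]
[0.0, 0.0097, -0.0067]
[0.0001, 0.0111, -0.0039]
```

Call:
arm_command(
  plan=[
    [[0,-0.0055,-0.011,0,0.5,0,0.015],[0,-0.004,-0.011,0,0,0,0.015],[0,-0.001,-0.012,0,0,0,0.015],[0,0.002,-0.0115,0,0,0,0.015],[0,0.005,-0.0105,0,0,0,0.015],[0,0.0075,-0.009,0,0,0,0.015]],
  ],
)

```text
t: 6.2
tool_pos: [0.5304, -0.1342, 0.0883]
tool_rot: [0.246, 1.546, -0.197]
contact_force: [20.8, 5.6, -14.5]
opening: 0.0211
```

```bash
python3 - <<'E'
from h import *
st();arc([.573,-.120],.045,-15,10,.088)
E
```

```text
t 6.2 pos [ 0.5304 -0.1342  0.0883] rot
 [[ 0.018  0.279  0.96 ]
 [ 0.029  0.96  -0.279]
 [-0.999  0.032  0.009]] F [ 20.8   5.6 -14.5] op 0.0211 q [-0.4  -0.    1.92  0.04  1.22 -1.7 ]
angle -161.6 radius 0.0449
[0.0006, 0.0104, -0.0054]
[0.0004, 0.0115, -0.0025]
[0.0004, 0.0117, 0.0006]
[0.0004, 0.0112, 0.0036]
[0.0004, 0.0099, 0.0064]
[0.0003, 0.0079, 0.0087]
[0.0003, 0.0054, 0.0105]
[0.0002, 0.0025, 0.0115]
[0.0001, -0.0006, 0.0117]
[-0.0, -0.0036, 0.0112]
```

Call:
arm_command(
  plan=[
    [[0,0,0,0,0,0,0.015]],
  ],
)

```text
t: 6.28
tool_pos: [0.5302, -0.132, 0.0882]
tool_rot: [0.247, 1.542, -0.195]
contact_force: [4.8, 0.7, -3.1]
opening: 0.0208
```

```bash
python3 - <<'E'
from h import *
st();print(np.round(ctrl.get_obs()["wrist_torque"],2));arc([.573,-.120],.045,-15,1,.088);marks(["cup","wheel_axis"],["side"])
im=get_image("side")
cv2.imwrite("pics/c3.png",cv2.resize(im[110:260,240:440],None,fx=3.5,fy=3.5)[:,:,::-1])
E
```

```text
t 6.28 pos [ 0.5302 -0.132   0.0882] rot
 [[ 0.022  0.278  0.96 ]
 [ 0.031  0.96  -0.279]
 [-0.999  0.036  0.012]] F [ 4.8  0.7 -3.1] op 0.0208 q [-0.4  -0.01  1.93  0.04  1.22 -1.7 ]
[-0.38 -0.48  0.03]
angle -164.3 radius 0.0444
[0.0005, 0.0104, -0.0054]
side cup [(0.69, [0.5466, 0.0034, 0.081])]
side wheel_axis [(0.64, [0.5737, -0.1177, 0.1145])]
```

View pics/c3.png

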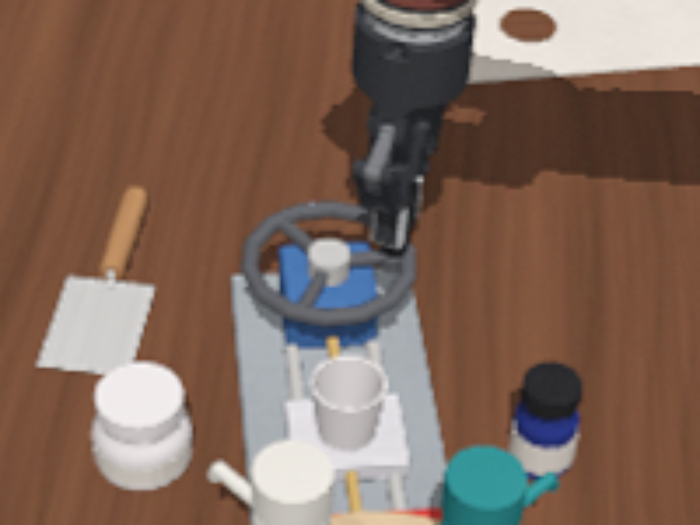

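The wheel is turning and the cup moved about 11 mm. The fingers hold the knob at (390,235), and the force was only a transient. I'll carry on with small tilt corrections.

Call:
arm_command(
  plan=[
    [[0,0.01,-0.005,0,0.5,-0.6,0.015],[0,0.011,-0.0025,0,0.3,-0.6,0.015],[0,0.011,0.0006,0,0.3,-0.5,0.015],[0,0.011,0.0036,0,0,0,0.015],[0,0.0095,0.0064,0,0,0,0.015],[0,0.008,0.0087,0,0,0,0.015]],
  ],
)

```text
t: 6.98
tool_pos: [0.5568, -0.0795, 0.0882]
tool_rot: [0.226, 1.56, -0.225]
contact_force: [-0.5, -2.9, -0.7]
opening: 0.0204
```

```bash
python3 - <<'E'
from h import *
st();arc([.573,-.120],.045,-15,8,.088)
E
```

```text
t 6.98 pos [ 0.5568 -0.0795  0.0882] rot
 [[-0.001  0.283  0.959]
 [ 0.001  0.959 -0.283]
 [-1.     0.001 -0.001]] F [-0.5 -2.9 -0.7] op 0.0204 q [-0.27  0.04  1.88  0.    1.23 -1.56]
angle 111.8 radius 0.0436
[0.0002, 0.0071, 0.0092]
[-0.0, 0.0032, 0.0113]
[-0.0, 0.0002, 0.0117]
[-0.0, -0.0029, 0.0114]
[-0.0, -0.0057, 0.0103]
[-0.0, -0.0082, 0.0084]
[-0.0, -0.0101, 0.006]
[-0.0, -0.0113, 0.0032]
```

Call:
arm_command(
  plan=[
    [[0,0.006,0.009,0,0,0,0.015],[0,0.003,0.011,0,0,0,0.015],[0,0,0.0115,0,0,0,0.015],[0,-0.003,0.0115,0,0,0,0.015],[0,-0.0055,0.0105,0,0,0,0.015],[0,-0.008,0.0085,0,0,0,0.015],[0,-0.01,0.006,0,0,0,0.015]],
  ],
)

```text
t: 7.57
tool_pos: [0.6187, -0.1147, 0.0881]
tool_rot: [0.223, 1.578, -0.223]
contact_force: [-7.5, -0.0, 6.0]
opening: 0.0207
```

```bash
python3 - <<'E'
from h import *
st();arc([.573,-.120],.045,-15,8,.088)
E
```

```text
t 7.57 pos [ 0.6187 -0.1147  0.0881] rot
 [[-0.018  0.279  0.96 ]
 [ 0.003  0.96  -0.279]
 [-1.    -0.002 -0.018]] F [-7.5 -0.   6. ] op 0.0207 q [-0.3   0.2   1.7  -0.    1.26 -1.59]
angle 6.6 radius 0.046
[0.0001, -0.0117, 0.0022]
[0.0, -0.0117, 0.0001]
[0.0001, -0.0114, -0.003]
[0.0001, -0.0102, -0.0058]
[0.0002, -0.0083, -0.0083]
[0.0002, -0.0059, -0.0101]
[0.0002, -0.0031, -0.0113]
[0.0002, -0.0001, -0.0117]
```

Call:
arm_command(
  plan=[
    [[0,-0.0115,0.001,0,-0.5,0,0.015],[0,-0.0115,0,0,-0.5,0,0.015],[0,-0.0115,-0.003,0,0,0,0.015],[0,-0.01,-0.006,0,0,0,0.015],[0,-0.008,-0.008,0,0,0,0.015],[0,-0.006,-0.01,0,0.3,0,0.015],[0,-0.003,-0.011,0,0.3,0,0.015]],
  ],
)

```text
t: 8.15
tool_pos: [0.5647, -0.1655, 0.0881]
tool_rot: [0.233, 1.566, -0.217]
contact_force: [2.5, 9.5, 2.6]
opening: 0.0205
```

```bash
python3 - <<'E'
from h import *
st();arc([.573,-.120],.045,-12,8,.088); marks(["cup"])
E
```

```text
t 8.15 pos [ 0.5647 -0.1655  0.0881] rot
 [[-0.006  0.283  0.959]
 [ 0.011  0.959 -0.282]
 [-1.     0.009 -0.009]] F [2.5 9.5 2.6] op 0.0205 q [-0.42  0.1   1.81  0.01  1.24 -1.7 ]
angle -100.4 radius 0.0463
[0.0002, 0.0013, -0.0095]
[0.0001, 0.002, -0.0092]
[0.0001, 0.0038, -0.0086]
[0.0001, 0.0055, -0.0076]
[0.0001, 0.007, -0.0063]
[0.0001, 0.0081, -0.0047]
[0.0001, 0.0089, -0.0029]
[0.0001, 0.0094, -0.001]
side cup [(0.62, [0.5415, 0.0244, 0.0808])]
top cup [(0.64, [0.5435, 0.0302, 0.0771])]
```

Call:
arm_command(
  plan=[
    [[0,0.0013,-0.0095,0,0,-0.3,0.015],[0,0.002,-0.009,0,0,-0.3,0.015],[0,0.004,-0.0085,0,0,0,0.015],[0,0.0055,-0.0075,0,0,0,0.015]],
  ],
)

```text
t: 8.68
tool_pos: [0.5345, -0.1431, 0.0882]
tool_rot: [0.225, 1.56, -0.227]
contact_force: [7.4, 3.3, -3.0]
opening: 0.0205
```

```bash
python3 - <<'E'
from h import *
st();arc([.573,-.120],.045,-8,8,.088)
E
```

```text
t 8.68 pos [ 0.5345 -0.1431  0.0882] rot
 [[-0.001  0.283  0.959]
 [-0.001  0.959 -0.283]
 [-1.    -0.001 -0.001]] F [ 7.4  3.3 -3. ] op 0.0205 q [-0.4   0.02  1.9  -0.    1.23 -1.68]
angle -149.1 radius 0.0449
[0.0002, 0.0045, -0.0044]
[-0.0, 0.0051, -0.0036]
[-0.0, 0.0056, -0.0029]
[-0.0, 0.0059, -0.0021]
[-0.0, 0.0062, -0.0012]
[-0.0, 0.0063, -0.0004]
[-0.0, 0.0063, 0.0005]
[-0.0, 0.0061, 0.0014]
```

Call:
arm_command(
  plan=[
    [[0,0.0045,-0.0044,0,0,0,0.015],[0,0.005,-0.0036,0,0,0,0.015],[0,0.0055,-0.003,0,0,0,0.015]],
  ],
)

```text
t: 8.93
tool_pos: [0.529, -0.1241, 0.0882]
tool_rot: [0.224, 1.549, -0.227]
contact_force: [8.0, -0.8, -4.7]
opening: 0.0203
```

```bash
python3 - <<'E'
from h import *
st();arc([.573,-.120],.045,-5,5,.088)
E
```

```text
t 8.93 pos [ 0.529  -0.1241  0.0882] rot
 [[ 0.009  0.283  0.959]
 [-0.003  0.959 -0.283]
 [-1.    -0.     0.01 ]] F [ 8.  -0.8 -4.7] op 0.0203 q [-0.37 -0.01  1.93  0.    1.22 -1.65]
angle -174.7 radius 0.0442
[0.0002, 0.0034, -0.002]
[-0.0, 0.0038, -0.001]
[-0.0, 0.0039, -0.0006]
[-0.0, 0.0039, -0.0003]
[-0.0, 0.0039, 0.0001]
```

Call:
arm_command(
  plan=[
    [[0,0.004,-0.0005,0,0,0,0.015],[0,0.004,0,0,0,0,0.015]],
  ],
)

```text
t: 9.1
tool_pos: [0.5294, -0.116, 0.0881]
tool_rot: [0.221, 1.549, -0.228]
contact_force: [-0.1, -1.6, 0.4]
opening: 0.0203
```

Call:
arm_command(
  plan=[
    [[0,0.004,0.0005,0,0,0,0.015],[0,0.004,0.001,0,0,0,0.015]],
  ],
)

```text
t: 9.27
tool_pos: [0.5311, -0.1084, 0.0881]
tool_rot: [0.22, 1.554, -0.229]
contact_force: [-3.7, 0.9, 3.4]
opening: 0.0205
```

```bash
python3 - <<'E'
from h import *
st();arc([.573,-.120],.045,-5,5,.088); marks(["cup"])
E
```

```text
t 9.27 pos [ 0.5311 -0.1084  0.0881] rot
 [[ 0.004  0.282  0.959]
 [-0.007  0.959 -0.282]
 [-1.    -0.005  0.006]] F [-3.7  0.9  3.4] op 0.0205 q [-0.34 -0.01  1.93 -0.01  1.22 -1.62]
angle 164.5 radius 0.0435
[0.0001, 0.0039, -0.0014]
[-0.0, 0.0039, 0.0005]
[-0.0, 0.0038, 0.0008]
[-0.0, 0.0038, 0.0011]
[-0.0, 0.0036, 0.0014]
side cup [(0.71, [0.5398, 0.0355, 0.0793])]
top cup []
```

Call:
arm_command(
  plan=[
    [[0,0.004,0.0005,0,0,0,0.015],[0,0.004,0.001,0,0,0,0.015]],
  ],
)

```text
t: 9.63
tool_pos: [0.534, -0.101, 0.0881]
tool_rot: [0.221, 1.557, -0.229]
contact_force: [-4.2, 0.4, 4.2]
opening: 0.0206
```

Call:
arm_command(
  plan=[
    [[0,0.004,0.0015,0,0,0,0.015],[0,0.004,0.0015,0,0,0,0.015]],
  ],
)

```text
t: 9.8
tool_pos: [0.5389, -0.0932, 0.0881]
tool_rot: [0.222, 1.559, -0.229]
contact_force: [-2.3, 0.9, 3.4]
opening: 0.0205
```

```bash
python3 - <<'E'
from h import *
st();arc([.573,-.120],.045,-5,5,.088); marks(["cup"])
E
```

```text
t 9.8 pos [ 0.5389 -0.0932  0.0881] rot
 [[-0.001  0.283  0.959]
 [-0.004  0.959 -0.283]
 [-1.    -0.004  0.001]] F [-2.3  0.9  3.4] op 0.0205 q [-0.31  0.    1.92 -0.    1.22 -1.59]
angle 141.8 radius 0.0434
[0.0001, 0.0042, 0.0001]
[-0.0, 0.0034, 0.0019]
[-0.0, 0.0032, 0.0022]
[-0.0, 0.003, 0.0025]
[-0.0, 0.0028, 0.0027]
side cup [(0.68, [0.5397, 0.0372, 0.0789])]
top cup [(0.58, [0.5418, 0.0402, 0.0748])]
```

Call:
arm_command(
  plan=[
    [[0,0.0035,0.0015,0,0,0,0.015],[0,0.0035,0.002,0,0,0,0.015]],
  ],
)

```text
t: 10.17
tool_pos: [0.5443, -0.0875, 0.0881]
tool_rot: [0.222, 1.559, -0.229]
contact_force: [-2.8, 2.2, 3.1]
opening: 0.0205
```

Call:
arm_command(
  plan=[
    [[0,0.003,0.0025,0,0,0,0.015],[0,0.003,0.003,0,0,0,0.015]],
  ],
)

```text
t: 10.33
tool_pos: [0.5498, -0.0834, 0.088]
tool_rot: [0.22, 1.565, -0.23]
contact_force: [-18.9, -5.8, 11.3]
opening: 0.0204
```

```bash
python3 - <<'E'
from h import *
st();arc([.573,-.120],.045,-5,5,.088); marks(["cup"])
E
```

```text
t 10.33 pos [ 0.5498 -0.0834  0.088 ] rot
 [[-0.006  0.283  0.959]
 [-0.005  0.959 -0.283]
 [-1.    -0.007 -0.005]] F [-18.9  -5.8  11.3] op 0.0204 q [-0.28  0.03  1.89 -0.01  1.23 -1.56]
angle 122.4 radius 0.0433
[-0.0, 0.004, 0.0014]
[-0.0, 0.0026, 0.0029]
[-0.0, 0.0023, 0.0032]
[-0.0, 0.002, 0.0034]
[-0.0, 0.0017, 0.0035]
side cup [(0.75, [0.5404, 0.0363, 0.0784])]
top cup [(0.92, [0.5423, 0.0415, 0.0755])]
```

Call:
arm_command(
  plan=[
    [[0,0.002,0.003,0,0,0,0.015],[0,0.002,0.003,0,0,0,0.015]],
  ],
)

```text
t: 10.7
tool_pos: [0.5497, -0.0834, 0.088]
tool_rot: [0.214, 1.585, -0.236]
contact_force: [-19.8, -2.5, 15.3]
opening: 0.0208
```

```bash
python3 - <<'E'
from h import *
st();arc([.573,-.120],.045,-5,2,.088)
im=get_image("side")
cv2.imwrite("pics/c4.png",cv2.resize(im[140:270,270:420],None,fx=4,fy=4,interpolation=cv2.INTER_CUBIC)[:,:,::-1])
E
```

```text
t 10.7 pos [ 0.5497 -0.0834  0.088 ] rot
 [[-0.028  0.282  0.959]
 [-0.01   0.959 -0.282]
 [-1.    -0.017 -0.024]] F [-19.8  -2.5  15.3] op 0.0208 q [-0.28  0.04  1.88 -0.02  1.25 -1.55]
angle 122.5 radius 0.0433
[-0.0001, 0.0039, 0.0015]
[-0.0001, 0.0026, 0.0029]
```

View pics/c4.png

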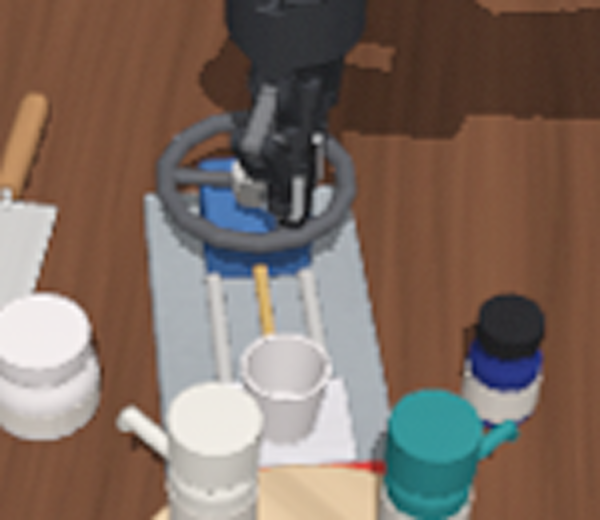

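The wheel has stopped dead: zero motion under about 20 N. It turned about 590° in all, 49 mm. In the picture the carriage plate at (305,460) meets the red bar, and the cup is about 150 mm from the carousel axis. I'll relax, open and lift.

Call:
arm_command(
  plan=[
    [[0,0,0,0,0,0,0.015],[0,0,0,0,0,0,0.015],[0,0,0,0,0,0,0.05],[0,0,0,0,0,0,0.06],[0,0,0,0,0,0,0.06],[0,0,0,0,0,0,0.06],[-0.015,0,0,0,0,0,0.06],[-0.03,0,0,0,0,0,0.06],[-0.03,0,0,0,0,0,0.06],[-0.03,0,0,0,0,0,0.085],[0,0,0,0,0,0,0.085]],
  ],
)

```text
t: 11.67
tool_pos: [0.552, -0.0839, 0.1915]
tool_rot: [0.209, 1.592, -0.241]
contact_force: [0.9, -0.3, 1.0]
opening: 0.0817
```

```bash
python3 - <<'E'
from h import *
st(); marks(["carousel_axis","orange_lid","cup","crank_top","front"])
E
```

```text
t 11.67 pos [ 0.552  -0.0839  0.1915] rot
 [[-0.035  0.281  0.959]
 [-0.015  0.959 -0.282]
 [-0.999 -0.025 -0.03 ]] F [ 0.9 -0.3  1. ] op 0.0817 q [-0.27 -0.06  1.79 -0.02  1.44 -1.55]
side carousel_axis [(0.86, [0.514, 0.1859, 0.0502])]
side orange_lid [(0.93, [0.4591, 0.2328, 0.1442])]
side cup [(0.89, [0.5382, 0.0369, 0.0792])]
side crank_top [(0.55, [0.543, -0.0883, 0.1198])]
side front [(0.79, [0.534, 0.1104, 0.1459]), (0.52, [0.512, 0.1806, 0.0477])]
top carousel_axis [(0.67, [0.516, 0.1812, 0.0402])]
top orange_lid [(0.61, [0.4562, 0.2322, 0.144])]
top cup [(0.71, [0.5416, 0.0405, 0.0765])]
top crank_top [(0.52, [0.5444, -0.0882, 0.1171])]
top front [(0.76, [0.5279, 0.11, 0.1472])]
```

Now for the lid. I'll grip it radially (jaw yaw -40°), so that joint 6 has room for the turn of about 141° anticlockwise.

```bash
cat >> h.py <<'E'
def down(yaw):
    y=np.radians(yaw); c,s=np.cos(y),np.sin(y)
    return np.array([[0,c,s],[0,s,-c],[-1,0,0]])
def path(pts,yaws):
    "rows through world points with tool down at the given yaws (deg)"
    o=ctrl.get_obs(); M=R.from_rotvec(o["tool_rot"]); q=np.array(o["tool_pos"])
    print("yaw",np.degrees(np.arctan2(M.as_matrix()[1,1],M.as_matrix()[0,1])).round(1))
    for p,y in zip(pts,yaws):
        T=R.from_matrix(down(y)); d=M.inv().apply(np.array(p)-q); w=np.degrees((M.inv()*T).as_rotvec())
        print(d.round(3).tolist(),w.round(1).tolist()); q=np.array(p); M=T
E
python3 - <<'E'
from h import *
p0=np.array(ctrl.get_obs()["tool_pos"]); p1=np.array([.458,.2328,.2]); n=17
path([p0+(p1-p0)*k/n for k in range(1,n+1)],[73.7-113.7*k/n for k in range(1,n+1)])
E
```

```text
yaw 73.6
[-0.001, 0.016, -0.01] [6.6, -2.4, 1.6]
[-0.001, 0.015, -0.012] [6.7, 0.0, 0.0]
[-0.001, 0.014, -0.014] [6.7, 0.0, 0.0]
[-0.001, 0.012, -0.015] [6.7, 0.0, 0.0]
[-0.001, 0.01, -0.017] [6.7, 0.0, 0.0]
[-0.001, 0.008, -0.018] [6.7, 0.0, 0.0]
[-0.001, 0.006, -0.018] [6.7, 0.0, 0.0]
[-0.001, 0.004, -0.019] [6.7, 0.0, 0.0]
[-0.001, 0.001, -0.019] [6.7, 0.0, 0.0]
[-0.001, -0.001, -0.019] [6.7, 0.0, 0.0]
[-0.001, -0.003, -0.019] [6.7, 0.0, 0.0]
[-0.001, -0.005, -0.019] [6.7, 0.0, 0.0]
[-0.001, -0.007, -0.018] [6.7, 0.0, 0.0]
[-0.001, -0.009, -0.017] [6.7, 0.0, 0.0]
[-0.001, -0.011, -0.016] [6.7, 0.0, 0.0]
[-0.001, -0.013, -0.014] [6.7, 0.0, 0.0]
[-0.001, -0.015, -0.013] [6.7, 0.0, 0.0]
```

Call:
arm_command(
  plan=[
    [[-0.001,0.016,-0.01,6.6,-2.4,1.6,0.085],[-0.001,0.015,-0.012,6.7,0,0,0.085],[-0.001,0.014,-0.014,6.7,0,0,0.085],[-0.001,0.012,-0.015,6.7,0,0,0.085],[-0.001,0.01,-0.017,6.7,0,0,0.085],[-0.001,0.008,-0.018,6.7,0,0,0.085],[-0.001,0.006,-0.018,6.7,0,0,0.085],[-0.001,0.004,-0.019,6.7,0,0,0.085],[-0.001,0.001,-0.019,6.7,0,0,0.085],[-0.001,-0.001,-0.019,6.7,0,0,0.085],[-0.001,-0.003,-0.019,6.7,0,0,0.085],[-0.001,-0.005,-0.019,6.7,0,0,0.085],[-0.001,-0.007,-0.018,6.7,0,0,0.085],[-0.001,-0.009,-0.017,6.7,0,0,0.085],[-0.001,-0.011,-0.016,6.7,0,0,0.085],[-0.001,-0.013,-0.014,6.7,0,0,0.085],[-0.001,-0.015,-0.013,6.7,0,0,0.085]],
  ],
)

```text
t: 13.68
tool_pos: [0.4713, 0.2482, 0.2002]
tool_rot: [1.777, 0.711, -1.771]
contact_force: [-0.0, -0.1, -1.0]
opening: 0.085
```

```bash
python3 - <<'E'
from h import *
st(); path([[.458,.2328,.19],[.458,.2328,.16],[.458,.2328,.14]],[-40]*3); marks(["orange_lid","carousel_axis","cup"])
E
```

```text
t 13.68 pos [0.4713 0.2482 0.2002] rot
 [[ 0.003  0.692 -0.722]
 [ 0.    -0.722 -0.692]
 [-1.     0.002 -0.002]] F [-0.  -0.1 -1. ] op 0.085 q [ 0.35 -0.15  1.86 -0.    1.43  1.15]
yaw -46.2
[0.01, 0.002, 0.02] [-6.2, -0.1, -0.1]
[0.03, 0.0, 0.0] [0.0, 0.0, 0.0]
[0.02, 0.0, 0.0] [0.0, 0.0, 0.0]
side orange_lid [(0.76, [0.4574, 0.2286, 0.148])]
side carousel_axis [(0.95, [0.5146, 0.1818, 0.0491])]
side cup [(0.82, [0.5374, 0.0359, 0.0791]), (0.57, [0.689, 0.0075, 0.0023])]
top orange_lid [(0.58, [0.457, 0.2336, 0.1489])]
top carousel_axis [(0.56, [0.5172, 0.1839, 0.0394])]
top cup [(0.73, [0.5412, 0.0389, 0.0745])]
```

Call:
arm_command(
  plan=[
    [[0.005,0.001,0.01,-3,0,0,0.085],[0.005,0.001,0.01,-3,0,0,0.085],[0.02,0,0,0,0,0,0.085],[0,0,0,0,0,0,0.085]],
  ],
)

```text
t: 14.42
tool_pos: [0.4605, 0.2275, 0.1703]
tool_rot: [1.703, 0.795, -1.693]
contact_force: [-0.6, -0.2, -1.2]
opening: 0.0849
```

```bash
python3 - <<'E'
from h import *
st(); path([[.458,.2325,.15],[.458,.2325,.123]],[-40]*3)
im=get_image("side")
cv2.imwrite("pics/c5.png",cv2.resize(im[180:380,260:460],None,fx=2.5,fy=2.5)[:,:,::-1])
E
```

```text
t 14.42 pos [0.4605 0.2275 0.1703] rot
 [[ 0.006  0.769 -0.639]
 [ 0.    -0.639 -0.769]
 [-1.     0.004 -0.004]] F [-0.6 -0.2 -1.2] op 0.0849 q [ 0.31 -0.18  1.93 -0.    1.38  1.01]
yaw -39.7
[0.02, -0.005, -0.002] [0.3, -0.2, -0.2]
[0.027, 0.0, 0.0] [0.0, 0.0, 0.0]
```

View pics/c5.png

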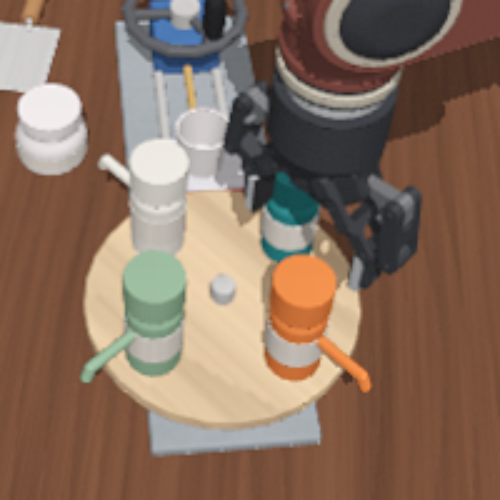

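The jaws straddle the line of the orange lid radially, with fingertips at (255,195) and (360,270), still above the lids. The lid is at (303,285). I'll descend.

Call:
arm_command(
  plan=[
    [[0.01,-0.005,-0.002,0,0,0,0.085],[0.014,0,0,0,0,0,0.085],[0.014,0,0,0,0,0,0.085],[0,0,0,0,0,0,0.085]],
  ],
)

```text
t: 14.8
tool_pos: [0.4623, 0.2336, 0.1371]
tool_rot: [1.714, 0.793, -1.685]
contact_force: [-1.1, -0.2, -0.5]
opening: 0.0854
```

```bash
python3 - <<'E'
from h import *
st(); path([[.458,.2325,.123]],[-40]*3)
E
```

```text
t 14.8 pos [0.4623 0.2336 0.1371] rot
 [[ 0.015  0.768 -0.641]
 [ 0.004 -0.641 -0.768]
 [-1.     0.009 -0.013]] F [-1.1 -0.2 -0.5] op 0.0854 q [ 0.32 -0.14  1.96 -0.    1.3   1.02]
yaw -39.8
[0.014, -0.003, 0.004] [0.2, -0.7, -0.5]
```

Call:
arm_command(
  plan=[
    [[0.008,-0.003,0.004,0,-0.7,-0.5,0.085],[0.009,0,0.001,0,0,0,0.085],[0,0,0,0,0,0,0.085],[0,0,0,0,0,0,0.04],[0,0,0,0,0,0,0.04],[0,0,0,0,0,0,0.04],[0,0,0,0,0,0,0.04],[0,0,0,0,0,0,0.04]],
  ],
  squeeze=40,
)

```text
t: 15.47
tool_pos: [0.4589, 0.2318, 0.1218]
tool_rot: [1.704, 0.793, -1.695]
contact_force: [-0.9, 1.7, -4.3]
opening: 0.0445
```

```bash
python3 - <<'E'
from h import *
st(); arc([.5155,.1838],.075,7,10,turn=True)
E
```

```text
t 15.47 pos [0.4589 0.2318 0.1218] rot
 [[ 0.005  0.768 -0.641]
 [-0.001 -0.641 -0.768]
 [-1.     0.004 -0.003]] F [-0.9  1.7 -4.3] op 0.0445 q [ 0.32 -0.12  1.97 -0.    1.29  1.02]
angle 139.7 radius 0.0742
[-0.0, -0.0003, 0.0091]
[-0.0, 0.0005, 0.0091]
[-0.0, 0.0005, 0.0091]
[-0.0, 0.0005, 0.0091]
[-0.0, 0.0005, 0.0091]
[-0.0, 0.0005, 0.0091]
[-0.0, 0.0005, 0.0091]
[-0.0, 0.0005, 0.0091]
[-0.0, 0.0005, 0.0091]
[-0.0, 0.0005, 0.0091]
```

Lid gripped, opening 44.5 mm. I'm turning anticlockwise.

Call:
arm_command(
  plan=[
    [[0,0.0004,0.005,-4,0,0,0.04],[0,0.0004,0.008,-6,0,0,0.04],[0,0.0004,0.008,-6,0,0,0.04],[0,0.0004,0.008,-6,0,0,0.04],[0,0.0004,0.008,-6,0,0,0.04],[0,0.0004,0.008,-6,0,0,0.04]],
  ],
)

```text
t: 15.97
tool_pos: [0.4414, 0.1897, 0.1218]
tool_rot: [1.267, 1.168, -1.262]
contact_force: [3.6, -0.8, -3.5]
opening: 0.0445
```

```bash
python3 - <<'E'
from h import *
st(); arc([.5155,.1838],.075,6,2,z=.1215,turn=True); path([],[])
E
```

```text
t 15.97 pos [0.4414 0.1897 0.1218] rot
 [[ 0.005  0.997 -0.076]
 [-0.    -0.076 -0.997]
 [-1.     0.005  0.   ]] F [ 3.6 -0.8 -3.5] op 0.0445 q [ 0.25 -0.21  2.05 -0.    1.3   0.33]
angle 175.4 radius 0.0744
[0.0003, -0.0003, 0.0078]
[0.0, 0.0004, 0.0078]
yaw -4.4
```

Call:
arm_command(
  plan=[
    [[0,0,0.0078,-6,0,0,0.04],[0,0.0004,0.0078,-6,0,0,0.04],[0,0.0004,0.0078,-6,0,0,0.04],[0,0.0004,0.0078,-6,0,0,0.04],[0,0.0004,0.0078,-6,0,0,0.04],[0,0.0004,0.0078,-6,0,0,0.04],[0,0.0004,0.0078,-6,0,0,0.04],[0,0.0004,0.0078,-6,0,0,0.04]],
  ],
)

```text
t: 16.63
tool_pos: [0.4635, 0.13, 0.1218]
tool_rot: [0.606, 1.477, -0.597]
contact_force: [4.0, 1.7, -2.9]
opening: 0.0447
```

```bash
python3 - <<'E'
from h import *
st(); arc([.5155,.1838],.075,6,2,z=.1215,turn=True); path([],[])
E
```

```text
t 16.63 pos [0.4635 0.13   0.1218] rot
 [[ 0.01   0.696  0.718]
 [ 0.002  0.718 -0.696]
 [-1.     0.008  0.006]] F [ 4.   1.7 -2.9] op 0.0447 q [ 0.12 -0.21  2.05  0.    1.29 -0.68]
angle -134.1 radius 0.0748
[0.0004, 0.0002, 0.0078]
[0.0, 0.0004, 0.0078]
yaw 45.9
```

Call:
arm_command(
  plan=[
    [[0,0.0002,0.0078,-6,0,0,0.04],[0,0.0004,0.0078,-6,0.3,0,0.04],[0,0.0004,0.0078,-6,0.3,0,0.04],[0,0.0004,0.0078,-6,0,0,0.04],[0,0.0004,0.0078,-6,0,0,0.04],[0,0.0004,0.0078,-6,0,0,0.04],[0,0.0004,0.0078,-6,0,0,0.04]],
  ],
)

```text
t: 17.22
tool_pos: [0.5153, 0.1085, 0.1218]
tool_rot: [0.009, 1.568, 0.005]
contact_force: [0.3, 3.6, -0.9]
opening: 0.0444
```

```bash
python3 - <<'E'
from h import *
st(); arc([.5155,.1838],.075,6,1,z=.1215,turn=True); path([],[]); delta([.5298,.1102,.1215]); marks(["front","orange_lid","carousel_axis","cup"])
E
```

```text
t 17.22 pos [0.5153 0.1085 0.1218] rot
 [[ 0.003  0.002  1.   ]
 [ 0.009  1.    -0.002]
 [-1.     0.009  0.003]] F [ 0.3  3.6 -0.9] op 0.0444 q [ 0.06 -0.09  1.94  0.01  1.29 -1.51]
angle -90.2 radius 0.0753
[0.0003, 0.0007, 0.0078]
yaw 89.9
to [0.5298, 0.1102, 0.1215] tool-axes shift [0.0004 0.0017 0.0145]
side front [(0.89, [0.5349, 0.1123, 0.1475]), (0.39, [0.6835, 0.0075, 0.0009])]
side orange_lid [(0.62, [0.5148, 0.1048, 0.1447])]
side carousel_axis [(0.96, [0.5156, 0.1834, 0.0479])]
side cup [(0.91, [0.5373, 0.0374, 0.0782])]
top front []
top orange_lid [(0.68, [0.5131, 0.1105, 0.1468])]
top carousel_axis [(0.96, [0.5176, 0.1846, 0.0438])]
top cup [(0.75, [0.5446, 0.0399, 0.0757])]
```

Call:
arm_command(
  plan=[
    [[0,0.0005,0.0078,-6,0,-0.3,0.04],[0,0.0005,0.007,-5,0,-0.2,0.04],[0,0,0,0,0,0,0.04]],
  ],
)

```text
t: 17.97
tool_pos: [0.5296, 0.1097, 0.1218]
tool_rot: [-0.147, 1.561, 0.148]
contact_force: [0.6, -2.2, -0.4]
opening: 0.0446
```

```bash
python3 - <<'E'
from h import *
from scipy.optimize import least_squares as L
A=np.array([[.4589,.2318],[.4414,.1897],[.4635,.13],[.5153,.1085]]);B=np.array([[.6188,-.1257],[.5937,-.1618],[.5304,-.1342],[.5568,-.0795],[.6187,-.1147],[.5647,-.1655],[.5345,-.1431],[.529,-.1241],[.5311,-.1084],[.5443,-.0875]])
c=[L(lambda c:np.hypot(*(P-c).T)-r,P.mean(0)).x for P,r in((A,.075),(B,.045))]
d=c[1]-c[0]; print(c,np.hypot(*d),np.degrees(np.arctan2(d[1],d[0])))
st(); arc(c[0],.075,1,1); path([],[])
f=c[0]+.075*d/np.hypot(*d); delta([*f,.1215])
marks(["front","orange_lid","cup"])
a=cv2.resize(get_image("side")[160:330,260:430],None,fx=3.2,fy=3.2);b=cv2.resize(get_image("top")[150:290,160:390],None,fx=3.2,fy=3.2)
cv2.imwrite("pics/c6.png",a[:,:,::-1]);cv2.imwrite("pics/c6t.png",b[:,:,::-1])
E
```

```text
[array([0.51615986, 0.18344289]), array([ 0.57394117, -0.12137541])] 0.31024647979613934 -79.26637601708708
t 17.97 pos [0.5296 0.1097 0.1218] rot
 [[ 0.004 -0.187  0.982]
 [ 0.001  0.982  0.187]
 [-1.     0.     0.004]] F [ 0.6 -2.2 -0.4] op 0.0446 q [ 0.07 -0.06  1.91  0.    1.28 -1.69]
angle -79.7 radius 0.075
[0.0, -0.0, 0.0013]
yaw 100.8
to [np.float64(0.5301281025693098), np.float64(0.10975511670183793), 0.1215] tool-axes shift [ 0.0003 -0.      0.0006]
side front [(0.96, [0.5362, 0.1106, 0.1475])]
side orange_lid [(0.64, [0.5274, 0.1069, 0.1437])]
side cup [(0.93, [0.5393, 0.035, 0.0818])]
top front [(0.96, [0.5304, 0.1097, 0.1447]), (0.55, [0.4182, -0.0178, -0.0009])]
top orange_lid [(0.64, [0.5248, 0.108, 0.1464])]
top cup [(0.84, [0.5403, 0.0389, 0.077])]
```

View pics/c6.png

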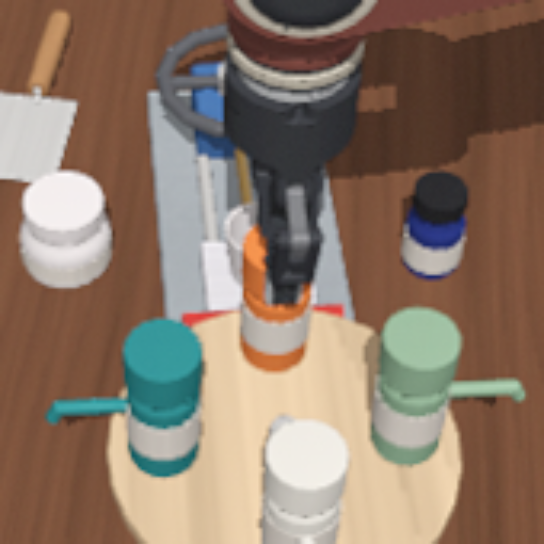

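View pics/c6t.png

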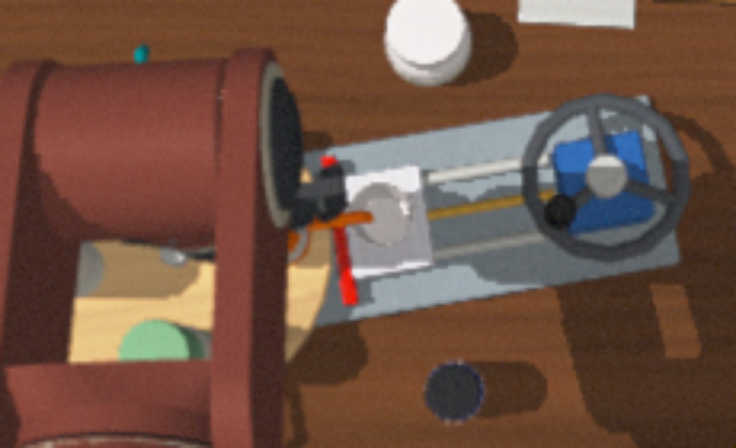

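The side crop shows the orange jar at (275,310) held by the fingers, teal and green left and right, and the plate against the red bar. In the top crop the spout tip is at (372,216), over the cup at (385,212). I'll check the carousel angle from the spout tips and lids.

```bash
cat >> h.py <<'E'
def ray(c,u,v,z):
    k=calibration(c); x=np.array([[[u,v]]],float)
    K=np.array([[k["fx"],0,k["cx"]],[0,k["fy"],k["cy"]],[0,0,1]])
    s=cv2.undistortPoints(x,K,np.array([k["k1"],0,0,0,0.]))[0,0]
    T=np.array(k["cam_to_world"]); d=T[:3,:3]@np.r_[s,1]; o=T[:3,3]
    return o+d*(z-o[2])/d[2]
E
python3 - <<'E'
from h import *
ax=np.array([.51616,.18344])
ang=lambda v:np.degrees(np.arctan2(v[1],v[0])).round(1)
S=lambda u,v:(260+u/3.2,160+v/3.2); T=lambda u,v:(160+u/3.2,150+v/3.2)
def rep(n,c,p,z,off):
    w=ray(c,*p,z); v=w[:2]-ax; print(n,w.round(4),"r",np.hypot(*v).round(4),"ang",ang(v),"->orange",(ang(v)+off+180)%360-180); return w
a=rep("teal tip","side",S(52,412),.094,-90); b=rep("green tip","side",S(520,392),.094,90); print("line",ang(b-a)+0)
a=rep("teal lid","side",S(163,352),.146,-90); b=rep("green lid","side",S(422,342),.146,90); print("line",ang(b-a))
rep("white lid","side",S(306,455),.146,180)
rep("orange tip","top",T(370,216),.095,0); rep("teal tip top","top",T(141,53),.095,-90); rep("green lid top","top",T(157,348),.146,90)
rep("hub","side",S(282,420),.063,0)
E
```

```text
teal tip [0.653  0.2103 0.094 ] r 0.1394 ang 11.1 ->orange -78.9
green tip [0.3759 0.1647 0.094 ] r 0.1415 ang -172.4 ->orange -82.4
line -170.6
teal lid [0.588  0.1982 0.146 ] r 0.0734 ang 11.6 ->orange -78.4
green lid [0.4405 0.1743 0.146 ] r 0.0762 ang -173.1 ->orange -83.1
line -170.8
white lid [0.5027 0.2586 0.146 ] r 0.0763 ang 100.2 ->orange -79.80000000000001
orange tip [0.5389 0.0412 0.095 ] r 0.1441 ang -80.9 ->orange -80.9
teal tip top [0.6503 0.2051 0.095 ] r 0.1359 ang 9.2 ->orange -80.8
green lid top [0.4462 0.1679 0.146 ] r 0.0717 ang -167.5 ->orange -77.5
hub [0.5172 0.1787 0.063 ] r 0.0048 ang -77.5 ->orange -77.5
```

Several features agree that the orange jar is at about -80.7°, with the front at -79.3°. I'll nudge about 1.2° further.

Call:
arm_command(
  plan=[
    [[0,0,0.0016,-1.2,0,0,0.04],[0,0,0,0,0,0,0.04],[0,0,0,0,0,0,0.04]],
  ],
)

```text
t: 18.72
tool_pos: [0.531, 0.1099, 0.1218]
tool_rot: [-0.164, 1.559, 0.164]
contact_force: [2.2, -2.9, -2.6]
opening: 0.0449
```

```bash
python3 - <<'E'
from h import *
st(); arc([.51616,.18344],.075,1,1)
a=cv2.resize(get_image("side")[160:330,260:430],None,fx=3.2,fy=3.2);b=cv2.resize(get_image("top")[150:290,160:390],None,fx=2.365,fy=2.365)
cv2.imwrite("pics/c7.png",a[:,:,::-1]); marks(["cup","crank_top","ink_bottle","gesso_tub","palette_knife"])
E
```

```text
t 18.72 pos [0.531  0.1099 0.1218] rot
 [[ 0.006 -0.207  0.978]
 [ 0.001  0.978  0.207]
 [-1.    -0.001  0.006]] F [ 2.2 -2.9 -2.6] op 0.0449 q [ 0.07 -0.05  1.91  0.    1.28 -1.71]
angle -78.6 radius 0.075
[0.0, -0.0, 0.0013]
side cup [(0.76, [0.5425, 0.0394, 0.0794])]
side crank_top []
side ink_bottle [(0.89, [0.423, -0.0177, 0.0006])]
side gesso_tub [(0.74, [0.545, 0.0512, 0.0065]), (0.72, [0.6846, 0.0099, 0.002])]
side palette_knife [(0.96, [0.7361, -0.1534, 0.0019]), (0.45, [0.5417, 0.0356, 0.0792])]
top cup [(0.66, [0.5386, 0.039, 0.0749])]
top crank_top [(0.53, [0.5446, -0.0887, 0.1192])]
top ink_bottle [(0.86, [0.4171, -0.0175, -0.0028])]
top gesso_tub [(0.87, [0.6833, 0.0115, 0.0058]), (0.66, [0.5384, 0.0572, 0.0004])]
top palette_knife [(0.74, [0.7413, -0.1531, -0.0009])]
```

View pics/c7.png

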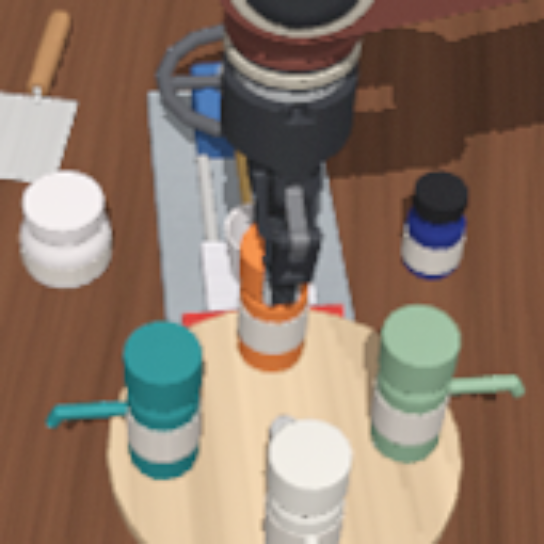

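Between the two pictures the teal-to-green line turned by about 1.2° (tips now at (51,416) and (520,388)), which puts orange at about -79.5° against the target of -79.3°. The bystanders haven't moved and the grip is holding, so I'm handing in.

```bash
python3 -c "
from h import *
print(finish_job()); st()"
```

```text
the job is handed in; nothing more can be done
None
the job is handed in; nothing more can be done
```

The job is handed in, with the carriage at the red stop, the orange jar at the front and the gripper still holding its lid. `finish_job()` gave no verdict.

- **Handwheel:** I wound it about 590° clockwise by the knob, roughly 49 mm of carriage travel, until it stopped dead: no further motion under about 20 N of push. The camera puts the cup about 147 to 150 mm from the carousel axis, against 150 mm expected at the stop. In the picture the carriage plate meets the red bar.
- **Carousel:** I gripped the orange lid with 40 N and turned it about 141° anticlockwise to the front. The spouts, the other lids and the orange spout tip then put the jar about 1.3° short of the front, although the gripper pose read only 0.4° short. I trusted the pictures and nudged it on.
- **Last angle check:** The final picture puts the orange jar at about -79.5°, against -79.3° for the front. The gripper pose alone reads -78.6°, so the two still differ by about 1°. The lid detections made before the nudge, with the lid partly hidden by the fingers, were about 4 mm off the gripper position, and I did not rely on them.
- **Bystanders:** The ink bottle, tub and palette knife were detected where they started, within measurement noise.

The task clock read about 19 s of the 72 s allowed. The highest wrist force I saw was about 26 N, read at the end of each move.

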